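# Third hand at the assembly jig

### The arm

A 7-joint arm with a two-finger parallel gripper is mounted at the origin on a cart in front of the work surface, level with it; the furniture and walls round the work are solid. World frame = base frame: x ahead of the robot, y to its left, z up, the work surface at z = 0. Lengths are in m, angles in rad, forces in N, time in s.
With the tool pointing down it reaches from about 0.4 to 0.85 m from the base axis. Payload 4.5 kg.
Tool frame: the origin (TCP) lies between the finger pads; the fingertips stand 8 mm ahead of it and the grasp point (between the pads) lies 11 mm behind it; z points along the fingers, y is the line along which they close (so a half turn about z gives the same grasp; the last joint's range is limited). The gripper opens to 88 mm and grips with 3 to 60 N. Pads are 18 mm wide; open, the fingers measure 123 mm over their backs; the gripper's body (75 mm by 187 mm) begins 45 mm behind the grasp point.
Start: joints at [1.272, 0.689, -0.195, 1.565, 0.157, 0.902, -0.215], TCP at [0.204, -0.591, 0.247] pointing down, gripper open.
Joint ranges: [-3.01, 3.01], [-0.46, 2.08], [-1.47, 1.51], [0.13, 2.56], [-1, 4.14], [0.04, 2.09], [-2.66, 2.66]. Speed limits (rad/s): [2.57, 2.57, 3.14, 3.14, 3.14, 3.14, 3.14].

### API

Orientations are given as a unit quaternion [w, x, y, z].
In Python, from workcell import arm gives the robot as it stands.
- The arm moves only by the tool apply_moves, never from a script. Its arguments are lists of equal length, an entry for each row: "linear": the shift along the tool's x, y, z scaled (see below), a list of three; "rot": the turn, a rotation vector about the tool's x, y, z scaled (see below), a list of three; "claw": the opening, from -1 (shut) to 1 (fully open). In form: {"linear": [[tx, ty, tz], ...], "rot": [[ax, ay, az], ...], "claw": [claw, ...]}. A call has exactly 10 rows; each row shifts and turns the commanded pose from where the row before left it, along the tool's axes as they then stand; what a row does not reach is not made up. The controller multiplies each number of a shift by 0.3 m and each number of a turn by pi rad. A row lasts 1/8 s, in which the tool goes at most 62.5 mm and 10.7 degrees, less where a joint would pass 70% of its speed; a pose out of reach is approached as far as the arm can. A call with a number of a shift or a turn outside -1 to 1 is refused whole. A call with a gripper value outside its range is refused whole. The fingers move at their own pace and stop on an object; "force" is the grip in N (left out, the last holds). Time passes only in rows, so rows that do not move let the fingers close, or fill a call up. It gives the time, the measured TCP pose, the force, the opening and the grip force at its end, in the units of the state.
- arm.get_obs(): the state, without advancing time (a new reading comes with each control period).
- arm.get_image(name): name is "scene" or "top" or "wrist"; returns a dict with "frame" (400x640x3 uint8, red, green, blue), "range_z" (400x640 float32, m along the optical axis (not along the pixel's ray), 0 where there is no reading), "fx", "fy", "cx", "cy" (pixels), "cam_to_world" (4x4, takes a point from camera to world coordinates). Camera axes: x right, y up, looking along -z (the intrinsics and any distortion apply to the point x, -y, -z); pixel columns grow to the right and rows downward; lengths in m; the calibration is good to about 2 mm. The wrist camera is an equidistant fisheye: a pixel r from the principal point sees the ray r / f radians off the axis. A picture is of the moment at which its call begins.
- arm.job_done(): hands the job in; it is judged then, once.
Trained networks look in a picture, given as the dict that the camera call returned (one of the last four; its "shot" number tells which), for a name from the list of things; names that differ only in an ending like _2 or _b are one class to them, and where a whole thing is asked for, a point or a joint stands for the part that bears it (a point fixed in the world has none). Each returns a list of dicts, best first, with "conf" (0 to 1); they miss things now and then, are a little off and sometimes report something else, mostly with a low value. They report only what shows in the picture. A call takes as long as a camera call. They do not tell look-alikes from the thing itself.
- arm.boxes_of(thing, picture): "bbox" ([left, top, width, height] in pixels, round what is visible of it).
- arm.silhouettes(thing, picture): "mask" (400x640 bool, what is visible of it) and "bbox" ([left, top, width, height] in pixels, round what is visible of it).
The state is a dict: "time": time; "joints": joint angles; "dq": joint speeds; "tau": joint torques, N m; "eef_pos": TCP position; "tool_rot": TCP orientation; "ft_force": force on the tool from outside, world axes, zero at the start; "ft_torque": the same for the moment, N m; "width": opening from 0.0 (shut) to 1.0 (fully open); "finger_force": force on a finger pad.
Only numpy, scipy, OpenCV 4.12 (cv2) and the standard library are available. Lean on these libraries where they do the work, as an engineer would, in place of code of your own. Each camera call takes 0.05 s, during which the arm holds its last target. There are 200 camera calls.

### The job

I am about to screw the angle bracket down in the jig, so be my third hand: first take the dropper bottle out of the jig and stand it upright on the worktop clear of the jig, then set the bracket with its foot flat on the jig's bed and its upright plate against the sprung fence, square to it and with both ends flush, and push the fence back with the bracket until the fence's pointer stands between the two raised marks. Finish while still holding the bracket there with that steady push; do not push the fence itself with the fingers or the gripper, never push it right back to its end stop, and leave the tape roll and the screwdriver where they lie.

Things in the scene. Friction and masses are not known exactly. Their poses are not given: they have to be found in the camera images.
- jig: Steel assembly jig, bolted down: dark flat bed 220 (x) x 160 (y) x 12 mm. Origin: centre of the bed's underside, z up; x points from its open front to the fence (away from the robot, turned up to 0.3 rad). Behind the fence a fixed backstop 84 mm wide, 58 mm high over the worktop, at x 95 to 109 mm; two round spring cartridges stick out behind it to x 157 mm.
- jig_bed (a point): Middle of the top surface of the jig's bed, 12 mm above the worktop. Axes as the jig.
- scale_bar (a point): Fixed white scale bar on the bed beside the fence: this point is the middle of its top, 42 mm above the worktop, at x 70, y -60 mm in the jig's frame. 66 mm long along x, 14 mm wide. It carries two black raised marks 14 mm apart and 3 mm high. Axes as the jig.
- fence_face (a point): Middle of the fence's front face, moving with it; axes as the jig (x points into the face). Steel plate 10 mm thick, 80 mm wide, from 2 to 48 mm above the bed; this point is 25 mm above the bed. At rest the face lies at x = 45, y = 0 mm in the jig's frame. A thin black pointer sticks out of its right end (-y) over the scale bar.
- fence (a joint): How far the fence is pushed back along the jig's x, in m: 0 at rest, 0.038 at its end stop; it springs back. 3 N start it, and each mm takes 0.3 N more (6.6 N at 0.012, 10.8 N at 0.026). The middle of the pointer stands over the first raised mark at 0.012, over the second at 0.026.
- bracket: Loose aluminium angle bracket, 0.17 to 0.34 kg, standing on its foot on the worktop left or right of the jig. Origin: centre of the foot's underside, z up. Foot 66 (x) x 80 (y) x 8 mm; along its +x edge stands a plate 8 mm thick, 80 mm wide, 45 mm high. At the start +x points away from the robot, turned up to 0.6 rad.
- bracket_rib (a point): Middle of the bracket's rib, 34 mm above the foot's underside, straight above the bracket's origin; axes as the bracket. The rib, to be held from above, is 12 mm thick (y), runs along the middle of the foot from x -25 mm to the plate's inner face at +25 mm, and its top is 50 mm above the foot's underside.
- bracket_face (a point): Middle of the outer face of the bracket's upright plate, at x = +33 mm and 25 mm above the foot's underside: this face goes against the fence. Axes as the bracket.
- bottle: The amber dropper bottle that stands on the jig's bed before the fence (a like one far back on the worktop is not meant). 94 mm high, 0.05 kg; body 30 mm across up to 55 mm height, above it a black cap 20 mm across up to 66 mm and a bulb 13 mm across. Origin: centre of its underside; z up.
- tape: Roll of masking tape lying flat on the worktop, 92 mm across, 24 mm high, origin at the centre of its underside; on the other side of the jig from the bracket. Leave it.
- driver: Small screwdriver, 184 mm long, 19 mm thick, lying roughly along x (within 0.2 rad) on the worktop far to the right of the jig. Origin: under its middle. Leave it.
There are look-alikes about, which are no part of the job. Leave any orange look-alike of the bracket alone.

How it is judged:
By the outcome, as a careful person would: the job done as asked, in the order asked, and still so for the second after the job is handed in, while the arm keeps its last pose, push and grip.
It also fails if it takes over 61 s, if anything falls off the work surface, if the arm or the gripper's body presses on something with over 40 N, if the wrist force passes 120 N, or if a joint passes its speed limit or range.

## Working session

There is one attempt and no reset: what is moved stays moved. The work goes in short steps, Python scripts to look and compute and a tool call to move; the robot and the scene stay as the last step left them, time stands still between calls to the robot, and variables do not carry over. Pictures are saved under pics/ and viewed, at most 10 in all, crops included, and the job is handed in when it is done.

Besides the shell and the picture viewer there is one more tool, called after "Emit:" as a command line: name --argument value ..., lists and objects as JSON in quotes. apply_moves: Moves the arm, as the interface text tells. Shifts and turns lie within -1 to 1; 1 stands for 0.3 m of shift or pi rad of turn. Its arguments: {"type":"object","properties":{"linear":{"type":"array"},"rot":{"type":"array"},"claw":{"type":"array"},"force":{"type":"number"}},"required":["linear","rot","claw"]}

```bash
ls; mkdir -p pics; cat > h.py <<'E'
import numpy as np, cv2
from workcell import arm
def cloud(p):
    z=p["range_z"]; v,u=np.mgrid[0:400,0:640]
    c=np.stack([(u-p["cx"])/p["fx"]*z,-(v-p["cy"])/p["fy"]*z,-z],-1)
    T=np.array(p["cam_to_world"]); w=c@T[:3,:3].T+T[:3,3]; w[z==0]=np.nan
    return w
E
python3 - <<'E'
from h import *
ps={n:arm.get_image(n) for n in("scene","top")}
im=[]
for n,p in ps.items():
    w=cloud(p); np.save(n+".npy",w); cv2.imwrite(f"pics/{n}.png",p["frame"][:,:,::-1])
    print(n,p["fx"],p["cx"],p["cy"],np.round(p["cam_to_world"],3).tolist())
    for t in("jig","bracket","bottle","tape","driver","fence_face"):
        for d in arm.silhouettes(t,p)[:4]:
            q=w[d["mask"]]; print(t,round(d["conf"],2),np.round(d["bbox"]),np.round(np.nanmedian(q,0),3),np.round(np.nanpercentile(q[:,2],98),3))
print(arm.get_obs())
E
```

```text
pics
scene 471.01043459525073 316.95476317416995 199.49018928515517 [[0.841, 0.261, -0.473, -0.147], [-0.54, 0.441, -0.717, -0.996], [0.022, 0.859, 0.512, 0.74], [0.0, 0.0, 0.0, 1.0]]
jig 0.97 [282. 184.  62.  46.] [ 0.471 -0.035  0.011] 0.056
bracket 0.94 [252. 176.  28.  24.] [0.421 0.16  0.018] 0.049
bracket 0.94 [205. 148.  25.  19.] [0.369 0.426 0.014] 0.048
bottle 0.78 [324. 189.   8.  26.] [ 0.506 -0.065  0.048] 0.095
tape 0.82 [348. 262.  34.  20.] [ 0.432 -0.333  0.022] 0.319
driver 0.73 [426. 293.  35.  24.] [ 0.528 -0.501  0.014] 0.019
fence_face 0.52 [330. 190.  13.  17.] [ 0.557 -0.036  0.043] 0.424
top 397.37593882208597 319.46244681316153 200.19431110349453 [[-0.01, 0.994, -0.107, 0.357], [-1.0, -0.011, -0.01, -0.028], [-0.011, 0.107, 0.994, 1.503], [0.0, 0.0, 0.0, 1.0]]
jig 0.94 [306. 158.  50.  77.] [ 0.522 -0.049  0.013] 0.061
bracket 0.79 [260. 208.  23.  27.] [0.431 0.172 0.011] 0.054
bracket 0.76 [189. 232.  29.  20.] [0.373 0.43  0.011] 0.054
bracket 0.75 [215. 196.  26.  22.] [0.502 0.331 0.011] 0.054
bracket 0.34 [436. 190.  23.   8.] [ 0.532 -0.485  0.016] 0.
[... 467 characters left out ...]
y([ 1.27180038,  0.68909822, -0.19460995,  1.56532184,  0.15729957,
        0.9024808 , -0.21508096]), 'dq': array([ 1.12183500e-03, -3.53857239e-04,  6.60645966e-04,  6.97564290e-05,
        6.35121412e-04, -6.27040502e-04,  2.40045110e-04]), 'tau': array([ 6.02414202e-04, -5.27355766e+01, -1.26691673e+00, -1.53716630e+01,
       -5.20457095e-02, -7.10677014e-04, -5.61278597e-06]), 'eef_pos': array([ 0.20421461, -0.59071324,  0.24673824]), 'tool_rot': array([3.52452964e-05, 9.86183505e-01, 1.65656550e-01, 1.59346278e-05]), 'ft_force': array([-0.0964668 ,  0.10767728, -0.11483763]), 'ft_torque': array([-0.00564951,  0.02430451, -0.02729276]), 'finger_force': 0.0, 'width': 1.0033911796516404}
```

View pics/scene.png

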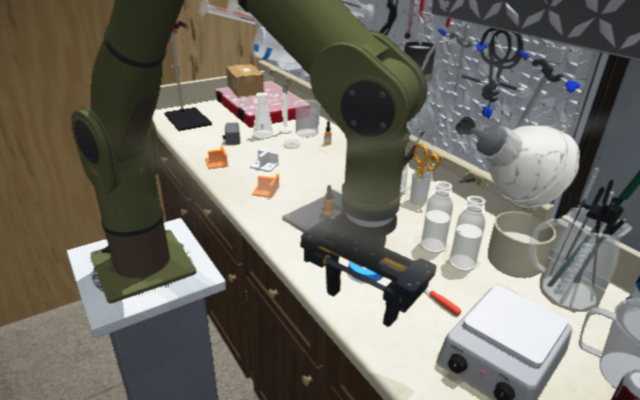

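View pics/top.png

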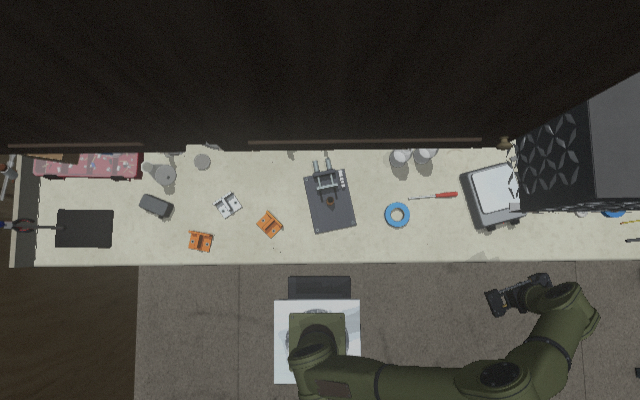

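The pictures show three bracket-like things: silver at top px (228,205), and orange at (270,224) and (200,241). The silver aluminium one is the one I want. The amber bottle on the jig is at scene px (328,203) and top px (330,201), and its look-alike far back is at scene px (327,133). I'll check a close crop and fit poses.

```bash
python3 - <<'E'
from h import *
im=cv2.imread("pics/top.png"); c=im[150:250,190:360]; cv2.imwrite("pics/crop.png",cv2.resize(c,None,fx=4.7,fy=4.7,interpolation=cv2.INTER_CUBIC))
w=np.load("top.npy").reshape(-1,3); s=np.load("scene.npy").reshape(-1,3)
def reg(w,c,r,lo,hi):
    return w[(np.hypot(w[:,0]-c[0],w[:,1]-c[1])<r)&(w[:,2]>lo)&(w[:,2]<hi)]
for nm,a in(("top",w),("scene",s)):
    print(nm,"table z",np.nanmedian(reg(a,(.40,.28),.03,-.03,.03)[:,2]))
    for lo,hi in((.004,.02),(.03,.07)):
        q=reg(a,(.50,.33),.075,lo,hi)
        if len(q)>8: print("bracket",lo,len(q),cv2.minAreaRect(q[:,:2].astype(np.float32)*1000),np.median(q[:,2]))
    q=reg(a,(.50,-.04),.17,.006,.018)
    if len(q)>8: print("jig",len(q),cv2.minAreaRect(q[:,:2].astype(np.float32)*1000),np.median(q[:,2]))
    q=reg(a,(.5,-.06),.045,.03,.11)
    if len(q): print("bottle",len(q),np.median(q,0),q[:,2].max(), np.round(q[q[:,2]>.065],3)[:10].tolist())
    q=reg(a,(.57,-.04),.09,.03,.09); np.save(nm+"f.npy",q); print(np.round(q[q[:,0].argsort()][::max(1,len(q)//40)],3).tolist())
E
```

```text
top table z 0.0016524964919286678
bracket 0.004 438 ((498.4068603515625, 331.08428955078125), (140.7136688232422, 140.4219970703125), 0.8950707316398621) 0.007617215297086144
bracket 0.03 116 ((516.573486328125, 346.0582580566406), (64.90140533447266, 68.87223815917969), 88.36807250976562) 0.047974094589301686
jig 2179 ((500.71136474609375, -36.367889404296875), (329.83697509765625, 313.085205078125), 59.52320098876953) 0.01203725393609889
bottle 54 [ 0.50834233 -0.05232342  0.06439088] 0.10628944935434226 [[0.522, -0.053, 0.081], [0.519, -0.046, 0.075], [0.515, -0.049, 0.104], [0.515, -0.052, 0.106], [0.515, -0.056, 0.105], [0.518, -0.06, 0.077], [0.515, -0.046, 0.077], [0.512, -0.052, 0.106], [0.512, -0.056, 0.103], [0.514, -0.06, 0.08]]
[[0.499, -0.053, 0.057], [0.503, -0.042, 0.055], [0.507, -0.038, 0.048], [0.514, -0.06, 0.08], [0.525, -0.057, 0.054], [0.556, -0.002, 0.044], [0.558, -0.035, 0.057], [0.561, -0.01, 0.064], [0.563, -0.099, 0.038], [0.565, -0.028, 0.061], [0.567, -0.106, 0.041], [0.568, -0.065, 0.06], [0.571, -0.095, 0.037], [0.573, -0.083, 0.053], [0.576, -0.098, 0
[... 1670 characters left out ...]
.066, 0.049], [0.507, -0.069, 0.047], [0.507, -0.057, 0.061], [0.509, -0.064, 0.077], [0.509, -0.066, 0.051], [0.51, -0.067, 0.071], [0.511, -0.06, 0.083], [0.513, -0.064, 0.066], [0.515, -0.068, 0.031], [0.516, -0.071, 0.032], [0.518, -0.061, 0.069], [0.52, -0.064, 0.057], [0.552, -0.033, 0.055], [0.553, -0.027, 0.035], [0.554, -0.021, 0.035], [0.554, -0.02, 0.044], [0.555, -0.024, 0.053], [0.555, -0.023, 0.056], [0.555, -0.028, 0.048], [0.556, -0.053, 0.043], [0.557, -0.015, 0.058], [0.557, -0.037, 0.035], [0.558, -0.045, 0.049], [0.559, -0.045, 0.035], [0.56, -0.026, 0.059], [0.56, -0.046, 0.055], [0.563, -0.047, 0.059], [0.568, -0.04, 0.057], [0.601, 0.005, 0.035], [0.604, 0.006, 0.055]]
```

View pics/crop.png

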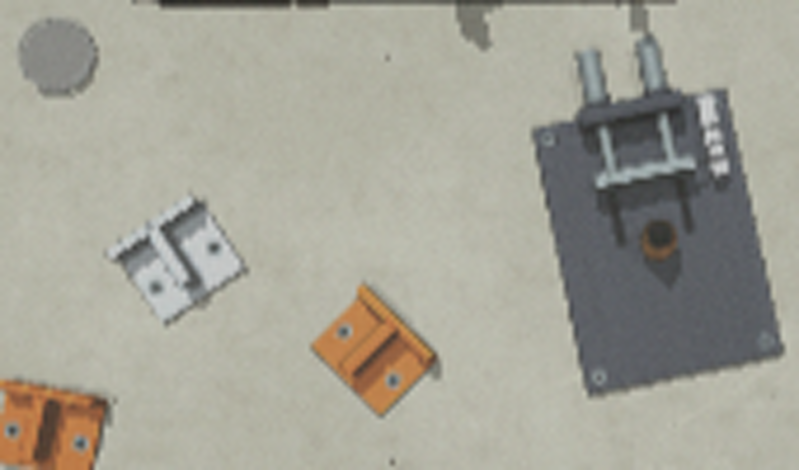

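The crop confirms it: the silver bracket is at crop (180,258), yaw about +0.55. The jig yaw is about +0.2, and the bottle on the bed is at crop (660,238). I'll move over the jig and look from close by.

Emit:
apply_moves --linear '[[0.126,-0.143,-0.03],[0.126,-0.143,-0.03],[0.126,-0.143,-0.03],[0.126,-0.143,-0.03],[0.126,-0.143,-0.03],[0.126,-0.143,-0.03],[0.126,-0.143,-0.03],[0.126,-0.143,-0.03],[0.126,-0.143,-0.03],[0.126,-0.143,-0.03]]' --rot '[[0,0,0],[0,0,0],[0,0,0],[0,0,0],[0,0,0],[0,0,0],[0,0,0],[0,0,0],[0,0,0],[0,0,0]]' --claw '[1,1,1,1,1,1,1,1,1,1]'

```text
time: 1.95
eef_pos: [0.4219, -0.06, 0.3374]
tool_rot: [0.0, 0.986, 0.166, 0.0]
ft_force: [1.6, 0.0, -0.8]
width: 1.001
finger_force: 0.0
```

```bash
cat >> h.py <<'E'
def wcloud(p):
    z=p["range_z"].astype(float); v,u=np.mgrid[0:400,0:640]
    a=(u-p["cx"])/p["fx"]; b=(v-p["cy"])/p["fy"]; r=np.hypot(a,b)+1e-9
    t=np.tan(np.minimum(r,1.5))/r
    c=np.stack([a*t*z,-b*t*z,-z],-1)
    T=np.array(p["cam_to_world"]); w=c@T[:3,:3].T+T[:3,3]; w[z==0]=np.nan
    return w
from scipy.spatial.transform import Rotation as Ro
def pose():
    o=arm.get_obs(); q=o["tool_rot"]; R=Ro.from_quat([q[1],q[2],q[3],q[0]]).as_matrix()
    return o["eef_pos"],R,np.arctan2(R[1,0],R[0,0]),o
def plan(p,yaw=None):
    e,R,y,o=pose(); d=R.T@(np.array(p)-e)
    Rt=Ro.from_euler("ZX",[y if yaw is None else yaw,np.pi]).as_matrix()
    print("t",round(o["time"],2),"at",np.round(e,4),"yaw",round(y,4),"tot lin",np.round(d/.3,4),"len",round(np.linalg.norm(d),3),"rot",np.round(Ro.from_matrix(R.T@Rt).as_rotvec()/np.pi,4))
E
python3 - <<'E'
from h import *
p=arm.get_image("wrist"); w=wcloud(p); np.save("w1.npy",w); cv2.imwrite("pics/w1.png",p["frame"][:,:,::-1])
print(p["fx"],p["cx"],p["cy"],np.round(p["cam_to_world"],3).tolist()); plan([.42,-.06,.33],.2)
for t in("jig","bracket","bottle","fence_face"):
    for d in arm.silhouettes(t,p)[:3]:
        q=w[d["mask"]]; print(t,round(d["conf"],2),np.round(d["bbox"]),np.round(np.nanmedian(q,0),3),np.round(np.nanpercentile(q[:,2],[2,98]),3))
q=w.reshape(-1,3); print(np.nanmedian(q[(abs(q[:,2])<.006)][:,2]))
E
```

```text
309.70691628693146 318.62205796134197 202.48365251717894 [[0.327, 0.911, 0.251, 0.485], [-0.945, 0.314, 0.089, -0.039], [0.002, -0.266, 0.964, 0.476], [0.0, 0.0, 0.0, 1.0]]
t 2.0 at [ 0.4258 -0.0513  0.3388] yaw 0.3447 tot lin [-0.0283  0.021   0.029 ] len 0.014 rot [-0.0011 -0.0027  0.0461]
jig 0.72 [276.   1. 118. 180.] [ 0.523 -0.05   0.013] [0.01 0.06]
bracket 0.87 [45. 94. 40. 48.] [0.376 0.424 0.021] [0.003 0.05 ]
bracket 0.63 [93. 28. 48. 50.] [0.509 0.32  0.012] [0.003 0.05 ]
bracket 0.57 [155.  79.  57.  66.] [0.432 0.164 0.01 ] [0.001 0.051]
bottle 0.8 [326.  89.  24.  29.] [ 0.51  -0.054  0.07 ] [0.016 0.106]
bottle 0.51 [437. 166.  54.  56.] [ 0.462 -0.299  0.024] [0.004 0.026]
fence_face 0.81 [313.  38.  58.  40.] [ 0.566 -0.045  0.047] [0.019 0.062]
0.0001846488582934458
```

View pics/w1.png

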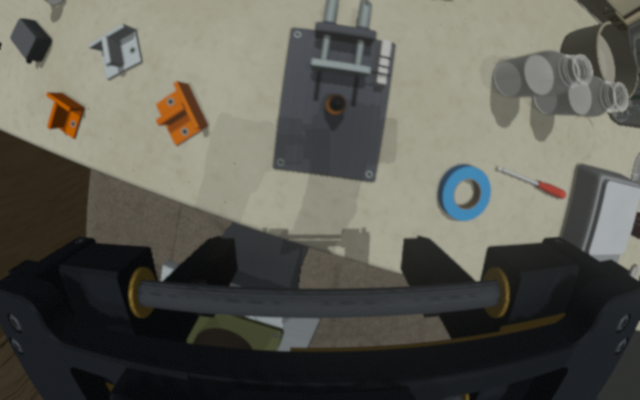

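The wrist view shows the jig (335,105), the bottle (335,104), the silver bracket (117,50) and the tape (465,193). Depth is consistent with the known heights, so I'll fit the jig and bottle poses.

```bash
cat >> h.py <<'E'
from scipy.optimize import minimize
def fitrect(q,L,W,x0,m=0.0):
    # max-overlap fit of an LxW rectangle to evenly gridded points: cost = points outside distance + area centring
    q=np.unique(np.round(q/.002).astype(int),axis=0)*.002
    def f(x):
        c,s=np.cos(x[2]),np.sin(x[2]); d=q-x[:2]
        a=abs(d@[c,s])-L/2; b=abs(d@[-s,c])-W/2
        return np.mean(np.clip(np.maximum(a,b)+m,0,.01)**2)*1e6
    best=min((minimize(f,np.add(x0,[0,0,k]),method="Nelder-Mead",options=dict(xatol=1e-5,fatol=1e-6,initial_simplex=np.add(x0,[0,0,k])+np.array([[0,0,0],[.01,0,0],[0,.01,0],[0,0,.08]]))) for k in(-.1,0,.1)),key=lambda r:r.fun)
    return best.x,best.fun,len(q)
E
python3 - <<'E'
from h import *
w=np.load("w1.npy").reshape(-1,3); t=np.load("top.npy").reshape(-1,3)
for n,a in(("w",w),("t",t)):
    b=a[(a[:,2]>.008)&(a[:,2]<.017)&(abs(a[:,0]-.52)<.16)&(abs(a[:,1]+.045)<.125)]
    for m in (0.0,.003): print(n,"jig",fitrect(b[:,:2],.22,.16,[.52,-.045,.2],m))
    print(cv2.minAreaRect((b[:,:2]*1000).astype(np.float32)))
    k=a[(np.hypot(a[:,0]-.51,a[:,1]+.054)<.035)]
    for lo,hi in((.072,.082),(.098,.108)):
        s=k[(k[:,2]>lo)&(k[:,2]<hi)]; print(lo,len(s),np.round(s.mean(0),4),np.round((s.min(0)+s.max(0))/2,4))
    f=a[(a[:,2]>.055)&(a[:,2]<.065)&(abs(a[:,0]-.565)<.022)&(abs(a[:,1]+.04)<.07)]
    print("fence top",len(f),cv2.minAreaRect((f[:,:2]*1000).astype(np.float32)),f.mean(0))
    f=a[(a[:,2]>.05)&(a[:,2]<.065)&(abs(a[:,0]-.617)<.022)&(abs(a[:,1]+.03)<.07)]
    print("backstop",len(f),cv2.minAreaRect((f[:,:2]*1000).astype(np.float32)))
E
```

```text
w jig (array([ 0.51453704, -0.05448834,  0.19682131]), np.float64(0.0018169498089054164), 7386)
w jig (array([ 0.51404021, -0.05457351,  0.19552686]), np.float64(0.1999549283404937), 7386)
((514.7598266601562, -54.528160095214844), (220.89776611328125, 161.4193115234375), 11.311444282531738)
0.072 92 [ 0.5108 -0.0554  0.0776] [ 0.5117 -0.0562  0.0764]
0.098 83 [ 0.5115 -0.0559  0.1034] [ 0.5117 -0.0556  0.1032]
fence top 453 ((563.7698364257812, -44.32704544067383), (11.299711227416992, 79.5026626586914), 10.987213134765625) [ 0.5636064  -0.04462959  0.05987925]
backstop 626 ((614.4615478515625, -34.861026763916016), (15.19167423248291, 83.70842742919922), 12.238308906555176)
t jig (array([ 0.51416412, -0.05067124,  0.21334768]), np.float64(2.390565706513416), 1789)
t jig (array([ 0.5142883 , -0.05103459,  0.19354997]), np.float64(2.683491390643467), 1789)
((520.108154296875, -44.73329162597656), (246.75050354003906, 319.17852783203125), 89.87073516845703)
0.072 12 [ 0.511 -0.053  0.078] [ 0.5111 -0.0528  0.0766]
0.098 8 [ 0.5118 -0.0528  0.1039] [ 0.5118 -0.0523  0.1042]
fence top 54 ((563.8223876953125, -41.498104095458984), (10.238245010375977, 79.24247741699219), 11.99432373046875) [ 0.56336968 -0.0401811   0.06033745]
backstop 91 ((616.704345703125, -46.00165557861328), (107.86969757080078, 35.717750549316406), 86.03269958496094)
```

Emit:
apply_moves --linear '[[0,0,0],[0.1,0.013,0],[0.1,0.013,0],[0.099,0.013,0.1],[0,0,0.16],[0,0,0.17],[0,0,0.17],[0,0,0.17],[0,0,0.16],[0,0,0]]' --rot '[[0,0,0.0433],[0,0,0],[0,0,0],[0,0,0],[0,0,0],[0,0,0],[0,0,0],[0,0,0],[0,0,0],[0,0,0]]' --claw '[1,1,1,1,1,1,1,1,1,1]'

```text
time: 3.45
eef_pos: [0.5085, -0.0577, 0.0549]
tool_rot: [0.0, 0.995, 0.097, -0.004]
ft_force: [-0.7, -0.2, 0.2]
width: 1.003
finger_force: 0.0
```

```bash
python3 - <<'E'
from h import *
plan([.5115,-.0556,.057],.197)
E
```

```text
t 3.45 at [ 0.5085 -0.0577  0.0549] yaw 0.1943 tot lin [ 0.0113 -0.005  -0.0069] len 0.004 rot [-0.0001  0.0026 -0.0009]
```

Emit:
apply_moves --linear '[[0,0,-0.004],[0,0,0],[0,0,0],[0,0,0],[0,0,0],[0,0,0],[0,0,0],[0,0,0],[0,0,0],[0,0,0]]' --rot '[[0,0,0],[0,0,0],[0,0,0],[0,0,0],[0,0,0],[0,0,0],[0,0,0],[0,0,0],[0,0,0],[0,0,0]]' --claw '[0.3,0,-0.2,-0.4,-1,-1,-1,-1,-1,-1]' --force 10

```text
time: 4.7
eef_pos: [0.5116, -0.0557, 0.0589]
tool_rot: [0.0, 0.995, 0.098, 0.0]
ft_force: [0.5, 0.6, 0.6]
width: 0.332
finger_force: 10.0
```

```bash
python3 - <<'E'
from h import *
plan([.5115,-.0556,.057],.197)
E
```

```text
t 4.7 at [ 0.5116 -0.0557  0.0589] yaw 0.1967 tot lin [-0.0002 -0.0003  0.0064] len 0.002 rot [ 0.     -0.     -0.0001]
```

Emit:
apply_moves --linear '[[0,0,-0.1],[0,0,-0.12],[0,0,-0.113],[0.015,0.12,0],[0.016,0.13,0],[0,0.13,0],[0,0.117,0],[0,0,0],[0,0,0.12],[0,0,0.12]]' --rot '[[0,0,0],[0,0,0],[0,0,0],[0,0,0],[0,0,0],[0,0,0],[0,0,0],[0,0,0],[0,0,0],[0,0,0]]' --claw '[-1,-1,-1,-1,-1,-1,-1,-1,-1,-1]'

```text
time: 5.95
eef_pos: [0.55, -0.1988, 0.0863]
tool_rot: [-0.0, 0.995, 0.099, 0.0]
ft_force: [0.2, -0.2, -0.8]
width: 0.334
finger_force: 10.0
```

Emit:
apply_moves --linear '[[0,0,0.07],[0,0,0.03],[0,0,0.02],[0,0,0.007],[0,0,0],[0,0,0],[0,0,0],[0,0,0],[0,0,0],[0,0,0]]' --rot '[[0,0,0],[0,0,0],[0,0,0],[0,0,0],[0,0,0],[0,0,0],[0,0,0],[0,0,0],[0,0,0],[0,0,0]]' --claw '[-1,-1,-1,-1,-1,-1,-1,-1,-1,-1]'

```text
time: 7.2
eef_pos: [0.5498, -0.2001, 0.0487]
tool_rot: [0.0, 0.995, 0.098, 0.0]
ft_force: [0.4, 0.2, 0.1]
width: 0.331
finger_force: 10.0
```

```bash
python3 - <<'E'
from h import *
plan([.55,-.20,.048],.197); print(arm.get_obs()["ft_force"],arm.get_obs()["width"])
E
```

```text
t 7.2 at [ 0.5498 -0.2001  0.0487] yaw 0.1968 tot lin [ 0.0006 -0.0003  0.0024] len 0.001 rot [ 0.     -0.     -0.0001]
[0.3595381  0.20171459 0.08173945] 0.33105560132749856
```

Emit:
apply_moves --linear '[[0,0,0.003],[0,0,0.003],[0,0,0],[0,0,0],[0,0,0],[0,0,0],[0,0,0],[0,0,0],[0,0,-0.06],[0,0,-0.1]]' --rot '[[0,0,0],[0,0,0],[0,0,0],[0,0,0],[0,0,0],[0,0,0],[0,0,0],[0,0,0],[0,0,0],[0,0,0]]' --claw '[-1,-1,-1,-0.27,-0.2,-0.1,0.1,0.4,0.7,0.7]'

```text
time: 8.45
eef_pos: [0.5494, -0.1999, 0.0957]
tool_rot: [-0.0, 0.995, 0.098, -0.001]
ft_force: [0.1, -0.4, -0.5]
width: 0.842
finger_force: 0.0
```

```bash
python3 - <<'E'
from h import *
p=arm.get_image("scene"); w=cloud(p)
for t in("bottle",):
    for d in arm.silhouettes(t,p)[:4]:
        q=w[d["mask"]]; print(t,round(d["conf"],2),np.round(d["bbox"]),np.round(np.nanmedian(q,0),3),np.round(np.nanpercentile(q[:,2],[2,98]),3))
q=w.reshape(-1,3); k=q[(np.hypot(q[:,0]-.55,q[:,1]+.2)<.03)&(q[:,2]>.004)&(q[:,2]<.1)]; print(len(k),k.max(0) if len(k) else 0)
plan([.46,.27,.30],.55)
E
```

```text
260 [ 0.56116107 -0.19090868  0.09278172]
t 8.55 at [ 0.5522 -0.2008  0.0987] yaw 0.1965 tot lin [ 0.0091 -1.597  -0.6756] len 0.52 rot [ 0.0013 -0.0017 -0.1125]
```

Emit:
apply_moves --linear '[[0,0,-0.17],[-0.008,-0.187,-0.05],[-0.008,-0.187,-0.05],[-0.008,-0.187,-0.05],[-0.008,-0.187,-0.05],[-0.008,-0.187,-0.05],[-0.008,-0.187,-0.05],[-0.008,-0.187,-0.05],[-0.008,-0.187,-0.05],[-0.008,-0.187,-0.05]]' --rot '[[0,0,0],[0,0,0],[0,0,0],[0,0,0],[0,0,0],[0,0,0],[0,0,0],[0,0,0],[0,0,0],[0,0,0]]' --claw '[0.7,0.7,0.5,0.2,0.2,0.2,0.2,0.2,0.2,0.2]'

```text
time: 9.8
eef_pos: [0.4291, 0.2924, 0.2818]
tool_rot: [0.0, 0.995, 0.098, 0.0]
ft_force: [1.8, 0.8, 0.7]
width: 0.601
finger_force: 0.0
```

Emit:
apply_moves --linear '[[0,0,0],[0,0,0],[0,0,0],[0,0,0],[0,0,0],[0,0,0],[0,0,0],[0,0,0],[0,0,0],[0,0,0]]' --rot '[[0,0,-0.04],[0,0,-0.04],[0,0,-0.03],[0,0,0],[0,0,0],[0,0,0],[0,0,0],[0,0,0],[0,0,0],[0,0,0]]' --claw '[0.2,0.2,0.2,0.2,0.2,0.2,0.2,0.2,0.2,0.2]'

```text
time: 11.05
eef_pos: [0.4299, 0.2908, 0.2809]
tool_rot: [0.0, 0.963, 0.268, -0.0]
ft_force: [-1.1, -0.3, -0.1]
width: 0.599
finger_force: 0.0
```

```bash
python3 - <<'E'
from h import *
p=arm.get_image("wrist"); w=wcloud(p); np.save("w2.npy",w); cv2.imwrite("pics/w2.png",p["frame"][:,:,::-1])
for d in arm.silhouettes("bracket",p)[:4]:
    q=w[d["mask"]]; print(round(d["conf"],2),np.round(d["bbox"]),np.round(np.nanmedian(q,0),3),p["frame"][d["mask"]].mean(0).round())
a=w.reshape(-1,3); a=a[np.hypot(a[:,0]-.505,a[:,1]-.33)<.065]
b=a[a[:,2]>.004]; f=a[(a[:,2]>.004)&(a[:,2]<.012)]; h=a[(a[:,2]>.046)&(a[:,2]<.056)]; pl=a[(a[:,2]>.042)&(a[:,2]<.047)]
print(len(b),cv2.minAreaRect((b[:,:2]*1000).astype(np.float32)), np.median(f[:,2]))
print("full",fitrect(b[:,:2],.066,.08,[.5,.33,.55]))
print("top",len(h),np.median(h[:,2]),cv2.minAreaRect((h[:,:2]*1000).astype(np.float32)))
print("plate",len(pl),cv2.minAreaRect((pl[:,:2]*1000).astype(np.float32)))
plan([.5,.33,.1],.55)
E
```

```text
0.79 [174. 119.  67.  71.] [0.374 0.428 0.009] [143.  83.  34.]
0.76 [360. 180.  64.  65.] [0.435 0.177 0.009] [137.  78.  37.]
0.61 [292.  80.  61.  56.] [0.504 0.329 0.009] [143. 147. 145.]
14787 ((490.4617919921875, 320.7344665527344), (95.46682739257812, 80.88873291015625), 32.61167907714844) 0.008176828770074307
full (array([0.50243317, 0.32855389, 0.59795209]), np.float64(7.6264292113092225), 1443)
top 477 0.04970882875884064 ((520.3173828125, 331.914794921875), (66.46793365478516, 64.99525451660156), 66.58739471435547)
plate 415 ((506.23565673828125, 331.0041809082031), (56.473297119140625, 79.15980529785156), 33.9119987487793)
t 11.15 at [0.4299 0.2908 0.2809] yaw 0.5423 tot lin [0.2675 0.0086 0.603 ] len 0.198 rot [ 0.      0.     -0.0024]
```

View pics/w2.png

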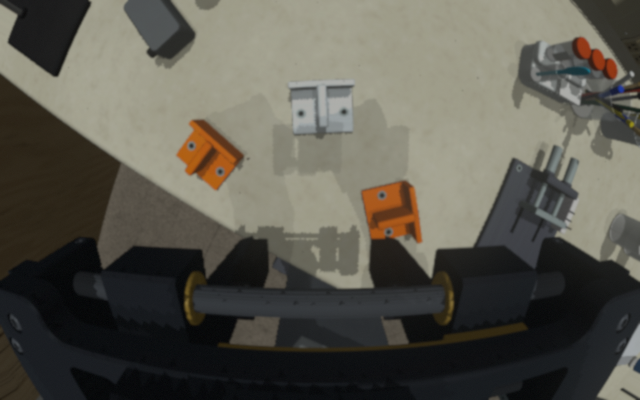

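The picture shows the silver bracket at (322,107), nearly square to the tool, with its plate on the far side. I'll refine the fit without the gripper points.

```bash
python3 - <<'E'
from h import *
w=np.load("w2.npy"); a=w[60:160,270:380].reshape(-1,3); a=a[(np.hypot(a[:,0]-.502,a[:,1]-.329)<.07)&(a[:,2]<.06)]
b=a[(a[:,2]>.004)]; f=a[(a[:,2]>.004)&(a[:,2]<.012)]
mr=lambda q:(len(q),cv2.minAreaRect((q[:,:2]*1000).astype(np.float32)))
print("all",mr(b),"foot",mr(f)); print(fitrect(b[:,:2],.066,.08,[.502,.329,.56]),fitrect(b[:,:2],.066,.08,[.502,.329,.56],.002))
h=a[(a[:,2]>.044)]
c=np.array([np.cos(.56),np.sin(.56)]); n=np.array([-c[1],c[0]])
d=(h[:,:2]-[.502,.329]); X=d@c; Y=d@n
print("plate x",np.percentile(X[abs(Y)>.012],[2,50,98]),"y",Y[X>.02].min(),Y[X>.02].max())
r=(X<.02); print("rib y",np.percentile(Y[r],[2,50,98]),"x",X[r].min(), "slope",np.polyfit(X[r],Y[r],1), "z",np.median(h[r,2]))
k=(abs(Y)>.012); print("plate slope",np.polyfit(Y[k],X[k],1),np.median(h[k,2]))
E
```

```text
all (3211, ((502.4027099609375, 328.5560302734375), (66.03844451904297, 79.91485595703125), 34.4111328125)) foot (2261, ((499.58447265625, 326.6692199707031), (59.05797576904297, 79.88671875), 34.5736198425293))
(array([0.50243282, 0.3285539 , 0.59794743]), np.float64(0.003703939597381563), 1333) (array([0.50242693, 0.32849986, 0.59688118]), np.float64(0.23493835289808723), 1333)
plate x [0.02471831 0.02893427 0.03352973] y -0.0390940903777586 0.03963916400282895
rib y [-0.00712922 -0.00044936  0.00529826] x -0.024605058644459873 slope [ 0.04105685 -0.00047604] z 0.049878304577050614
plate slope [-0.031631    0.02893751] 0.045138775691445504
```

Emit:
apply_moves --linear '[[0,0,0],[0.09,0.011,0],[0.09,0.011,0.1],[0.091,0.01,0.15],[0,0,0.15],[0,0,0.13],[0,0,0.12],[0,0,0.1],[0,0,0],[0,0,0]]' --rot '[[0,0,-0.0177],[0,0,0],[0,0,0],[0,0,0],[0,0,0],[0,0,0],[0,0,0],[0,0,0],[0,0,0],[0,0,0]]' --claw '[0.2,0.2,0.2,0.2,0.2,0.2,0.2,0.2,0.2,0.2]'

```text
time: 12.4
eef_pos: [0.5031, 0.3292, 0.0568]
tool_rot: [-0.0, 0.956, 0.295, 0.001]
ft_force: [0.3, 1.4, -0.5]
width: 0.601
finger_force: 0.0
```

```bash
python3 - <<'E'
from h import *
plan([.5024,.3286,.023],.598)
E
```

```text
t 12.4 at [0.5031 0.3292 0.0568] yaw 0.5979 tot lin [-0.0033  0.0002  0.1128] len 0.034 rot [-0.     -0.0005 -0.    ]
```

Emit:
apply_moves --linear '[[0,0,0.06],[0,0,0.05],[0,0,0],[0,0,0],[0,0,0],[0,0,0],[0,0,0],[0,0,0],[0,0,0],[0,0,0]]' --rot '[[0,0,0],[0,0,0],[0,0,0],[0,0,0],[0,0,0],[0,0,0],[0,0,0],[0,0,0],[0,0,0],[0,0,0]]' --claw '[0.2,0.2,0.2,0,-0.2,-0.4,-0.6,-1,-1,-1]' --force 45

```text
time: 13.65
eef_pos: [0.5025, 0.3288, 0.023]
tool_rot: [-0.0, 0.956, 0.295, 0.0]
ft_force: [-1.7, 0.6, 2.5]
width: 0.138
finger_force: 45.0
```

```bash
python3 - <<'E'
from h import *
o=pose()[3];print(o["width"]*88,o["finger_force"],o["ft_force"],o["ft_torque"]);plan([.5024,.3286,.023],.598)
E
```

```text
12.117646592415687 44.99993557110429 [-1.69908388  0.55120499  2.48156665] [-0.02857756  0.06666733  0.00388931]
t 13.65 at [0.5025 0.3288 0.023 ] yaw 0.598 tot lin [-0.0007  0.0002  0.0001] len 0.0 rot [-0.     -0.0001  0.    ]
```

Emit:
apply_moves --linear '[[0,0,-0.12],[0,0,-0.17],[0,0,-0.177],[-0.102,0.152,0],[-0.102,0.152,0],[-0.102,0.152,0],[-0.102,0.152,0],[-0.103,0.152,0],[-0.103,0.153,0],[-0.103,0.153,0]]' --rot '[[0,0,0],[0,0,0],[0,0,0],[0,0,0],[0,0,0],[0,0,0],[0,0,0],[0,0,0],[0,0,0],[0,0,0]]' --claw '[-1,-1,-1,-1,-1,-1,-1,-1,-1,-1]'

```text
time: 14.9
eef_pos: [0.5043, -0.0586, 0.1627]
tool_rot: [0.0, 0.956, 0.295, -0.0]
ft_force: [0.9, -0.5, -2.0]
width: 0.133
finger_force: 45.0
```

Emit:
apply_moves --linear '[[0,0,0],[0,0,0],[0,0,0],[0,0,0],[0,0,0],[0,0,0.1],[0,0,0.1],[0,0,0.08],[0,0,0],[0,0,0]]' --rot '[[0,0,0.0425],[0,0,0.0425],[0,0,0.0426],[0,0,0],[0,0,0],[0,0,0],[0,0,0],[0,0,0],[0,0,0],[0,0,0]]' --claw '[-1,-1,-1,-1,-1,-1,-1,-1,-1,-1]'

```text
time: 16.15
eef_pos: [0.5053, -0.0567, 0.0796]
tool_rot: [-0.0, 0.995, 0.099, 0.001]
ft_force: [-0.1, 0.6, -2.0]
width: 0.129
finger_force: 45.0
```

```bash
python3 - <<'E'
from h import *
o=pose()[3];print(o["width"]*88,o["ft_force"],o["ft_torque"]);plan([.5047,-.0565,.037],.197)
p=arm.get_image("wrist"); w=wcloud(p); np.save("w3.npy",w); cv2.imwrite("pics/w3.png",p["frame"][:,:,::-1])
a=w[:240].reshape(-1,3)
f=a[(a[:,2]>.056)&(a[:,2]<.063)&(abs(a[:,0]-.565)<.022)&(abs(a[:,1]+.045)<.06)]
print("fence top",len(f),cv2.minAreaRect((f[:,:2]*1000).astype(np.float32)))
f=a[(a[:,2]>.052)&(a[:,2]<.063)&(abs(a[:,0]-.617)<.022)&(abs(a[:,1]+.035)<.06)]
if len(f):print("backstop",len(f),cv2.minAreaRect((f[:,:2]*1000).astype(np.float32)))
E
```

```text
11.350934048307517 [-0.10267919  0.64077772 -1.98599236] [ 0.03344294  0.01218438 -0.02941813]
t 16.15 at [ 0.5053 -0.0567  0.0796] yaw 0.1978 tot lin [-0.0019 -0.001   0.1421] len 0.043 rot [ 0.     -0.0003  0.0002]
fence top 3018 ((553.0260009765625, -47.18101501464844), (31.857402801513672, 80.78343200683594), 11.320710182189941)
backstop 4008 ((614.2022094726562, -34.60407638549805), (14.069713592529297, 83.73899841308594), 11.267951965332031)
```

View pics/w3.png

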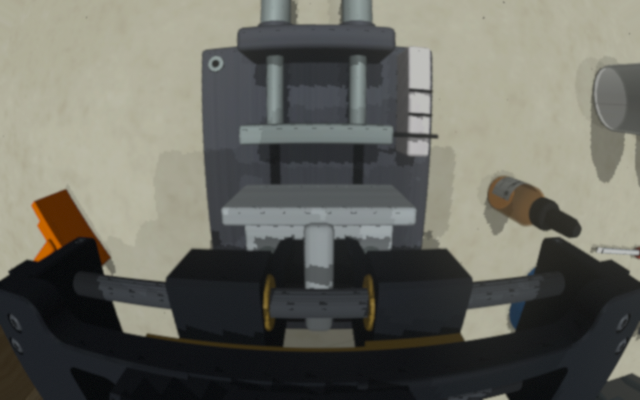

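The view shows the bracket plate at (318,215), square to the fence at (316,134). The pointer is at (415,135) at rest, and the bottle stands at (520,200). Next I'll measure the lateral offset and squareness.

```bash
cat >> h.py <<'E'
J=np.array([.5145,-.0545]); TH=.197
def tojig(q):
    c,s=np.cos(TH),np.sin(TH); d=q[:,:2]-J; return np.c_[d@[c,s],d@[-s,c],q[:,2]]
def rep(n,q):
    r=cv2.minAreaRect((q[:,:2]*1000).astype(np.float32)); l=np.polyfit(q[:,1],q[:,0],1)
    print(n,len(q),"x",np.percentile(q[:,0],[1,50,99]).round(4),"y",np.percentile(q[:,1],[.5,99.5]).round(4),"mid",np.percentile(q[:,1],[.5,99.5]).mean().round(4),"slope",l[0].round(4),"z",np.median(q[:,2]).round(4))
E
python3 - <<'E'
from h import *
w=np.load("w3.npy"); 
a=tojig(w[100:150,225:405].reshape(-1,3)); rep("fence",a[(a[:,2]>.056)&(a[:,2]<.064)&(abs(a[:,0]-.05)<.008)&(abs(a[:,1])<.05)])
a=tojig(w[195:230,210:430].reshape(-1,3)); k=a[(a[:,2]>.085)]; print(np.nanpercentile(k[:,2],[5,50,95])); rep("plate",k[abs(k[:,0]-.02)<.03])
rep("plate top",k[(k[:,2]>.0985)&(k[:,2]<.106)&(abs(k[:,1])>.012)])
a=tojig(w[225:330,300:335].reshape(-1,3)); k=a[(a[:,2]>.095)&(a[:,2]<.115)]; rep("rib",k)
a=tojig(w[180:200,225:410].reshape(-1,3)); k=a[(a[:,2]>.06)]; rep("outer face",k)
e=tojig(np.array([pose()[0]])); print("tcp jig",e)
E
```

```text
fence 2983 x [0.0452 0.0501 0.0551] y [-0.0389  0.0393] mid 0.0002 slope -0.0016 z 0.06
[0.08809436 0.10124439 0.10280927]
plate 5531 x [0.0158 0.0217 0.0239] y [-0.0403  0.0377] mid -0.0013 slope -0.0007 z 0.1012
plate top 2695 x [0.0158 0.0203 0.0238] y [-0.0406  0.0379] mid -0.0013 slope -0.0008 z 0.1016
rib 2279 x [-0.0319  0.0018  0.0171] y [-0.0074  0.0063] mid -0.0006 slope -0.0486 z 0.1063
outer face 2361 x [0.023  0.0236 0.024 ] y [-0.0401  0.0375] mid -0.0013 slope -0.001 z 0.0776
tcp jig [[-0.00928449 -0.00045235  0.07992552]]
```

Emit:
apply_moves --linear '[[0,-0.004,0.03],[0,0,0.04],[0,0,0.03],[0,0,0.03],[0,0,0.012],[0,0,0],[0,0,0],[0,0,0],[0,0,0],[0,0,0]]' --rot '[[0,0,0],[0,0,0],[0,0,0],[0,0,0],[0,0,0],[0,0,0],[0,0,0],[0,0,0],[0,0,0],[0,0,0]]' --claw '[-1,-1,-1,-1,-1,-1,-1,-1,-1,-1]'

```text
time: 17.45
eef_pos: [0.5046, -0.0556, 0.0365]
tool_rot: [0.0, 0.995, 0.098, 0.0]
ft_force: [0.1, -0.5, -1.7]
width: 0.132
finger_force: 45.0
```

```bash
cat > m.py <<'E'
from h import *
import sys
e,R,y,o=pose(); print("t",o["time"],"tcp jig",tojig(e[None]).round(4),"yaw",round(y,4),"ft",o["ft_force"].round(2),"w",o["width"]*88, "tilt",R[:,2].round(4))
p=arm.get_image("wrist"); w=wcloud(p); cv2.imwrite(f"pics/{sys.argv[1]}.png",p["frame"][:,:,::-1]); np.save("wm.npy",w)
a=tojig(w[:260].reshape(-1,3)); a=a[~np.isnan(a[:,0])]
xe=tojig(e[None])[0,0]
k=a[(abs(a[:,1])<.05)&(a[:,2]>.059-.003)&(a[:,2]<.064)&(a[:,0]>xe+.036)&(a[:,0]<.092)]
rep("fence",k); zt=e[2]-.023+.045
k=a[(abs(a[:,1])<.05)&(abs(a[:,1])>.012)&(abs(a[:,2]-zt)<.002)&(a[:,0]>xe+.02)&(a[:,0]<xe+.035)]; rep("plate top",k)
k=a[(abs(a[:,1])<.006)&(a[:,2]>.055)&(a[:,2]<.068)&(a[:,0]<xe+.02)&(a[:,0]>xe-.03)]
if len(k): rep("rib",k)
E
python3 m.py w4
```

```text
t 17.45 tcp jig [[-0.0099  0.0009  0.0365]] yaw 0.1971 ft [ 0.06 -0.51 -1.68] w 11.577322473584998 tilt [ 2.e-04 -1.e-04 -1.e+00]
fence 5222 x [0.0456 0.0503 0.055 ] y [-0.0388  0.0393] mid 0.0002 slope 0.0005 z 0.0601
plate top 2536 x [0.0154 0.0196 0.0233] y [-0.0396  0.0391] mid -0.0002 slope -0.0008 z 0.0585
rib 482 x [0.0027 0.0066 0.01  ] y [-0.006   0.0057] mid -0.0001 slope 0.0267 z 0.0633
```

Emit:
apply_moves --linear '[[0,-0.0013,0.002],[0,0,0.002],[0,0,0.001],[0,0,0],[0,0,0],[0,0,0.001],[0,0,0],[0,0,0],[0,0,0],[0,0,0]]' --rot '[[0,0,0],[0,0,0],[0,0,0],[0,0,0],[0,0,0],[0,0,0],[0,0,0],[0,0,0],[0,0,0],[0,0,0]]' --claw '[-1,-1,-1,-1,-1,-1,-1,-1,-1,-1]'

```text
time: 18.75
eef_pos: [0.5045, -0.0551, 0.035]
tool_rot: [0.0, 0.995, 0.098, 0.0]
ft_force: [-0.9, 0.2, 5.0]
width: 0.13
finger_force: 45.0
```

```bash
python3 - <<'E'
from h import *
e,R,y,o=pose(); print(tojig(e[None]),y,o["ft_force"],o["ft_torque"],R[:,2])
E
```

```text
[[-0.00997987  0.00133802  0.03498704]] 0.19719744865479683 [-0.85152355  0.213235    5.03869207] [0.16341601 0.29783307 0.00212935] [ 1.83392521e-04 -1.01370617e-04 -9.99999978e-01]
```

Emit:
apply_moves --linear '[[0.013,0,0],[0.014,0,0],[0.014,0,0],[0.013,0,0],[0.007,0,0],[0.006,0,0],[0.006,0,0],[0.006,0,0],[0,0,0],[0,0,0]]' --rot '[[0,0,0],[0,0,0],[0,0,0],[0,0,0],[0,0,0],[0,0,0],[0,0,0],[0,0,0],[0,0,0],[0,0,0]]' --claw '[-1,-1,-1,-1,-1,-1,-1,-1,-1,-1]' --force 60

```text
time: 20.0
eef_pos: [0.5245, -0.0519, 0.035]
tool_rot: [0.001, 0.995, 0.098, -0.003]
ft_force: [-6.9, -1.3, 10.4]
width: 0.132
finger_force: 60.0
```

```bash
python3 m.py w5
```

```text
t 20.0 tcp jig [[0.0103 0.0006 0.035 ]] yaw 0.196 ft [-6.92 -1.32 10.38] w 11.592479886907844 tilt [-0.006  -0.0023 -1.    ]
fence 4962 x [0.0464 0.0512 0.0553] y [-0.0388  0.0393] mid 0.0003 slope 0.0006 z 0.06
plate top 2473 x [0.0359 0.04   0.0435] y [-0.0397  0.0388] mid -0.0005 slope 0.0015 z 0.057
rib 456 x [0.0232 0.0269 0.0302] y [-0.0059  0.0056] mid -0.0001 slope 0.0271 z 0.0618
```

Emit:
apply_moves --linear '[[0,0,-0.001],[0,0,-0.001],[0,0,0],[0,0,0],[0,0,0],[0,0,0],[0,0,0],[0,0,0],[0,0,0],[0,0,0]]' --rot '[[0,0,0],[0,0,0],[0,0,0],[0,0,0],[0,0,0],[0,0,0],[0,0,0],[0,0,0],[0,0,0],[0,0,0]]' --claw '[-1,-1,-1,-1,-1,-1,-1,-1,-1,-1]'

```text
time: 21.3
eef_pos: [0.5264, -0.0514, 0.035]
tool_rot: [0.0, 0.995, 0.098, -0.001]
ft_force: [-4.7, -3.1, 3.2]
width: 0.13
finger_force: 60.0
```

```bash
python3 m.py w6; python3 -c "
from h import *
print(pose()[3]['ft_torque'])"
```

```text
t 21.3 tcp jig [[0.0123 0.0007 0.035 ]] yaw 0.1964 ft [-4.67 -3.13  3.15] w 11.481717289825365 tilt [-0.0028 -0.0012 -1.    ]
fence 4063 x [0.0483 0.0522 0.0555] y [-0.0387  0.0393] mid 0.0003 slope 0.0001 z 0.06
plate top 2249 x [0.0377 0.0414 0.045 ] y [-0.0395  0.0391] mid -0.0002 slope 0.0012 z 0.0571
rib 471 x [0.0252 0.0288 0.0322] y [-0.006   0.0058] mid -0.0001 slope 0.0084 z 0.0619
[-0.43708264  0.98236081 -0.01414857]
```

Emit:
apply_moves --linear '[[0.01,-0.001,0],[0.01,0,0],[0.01,0,0],[0.01,0,0],[0.01,0,0],[0,0,0],[0,0,0],[0,0,0],[0,0,0],[0,0,0]]' --rot '[[0,0.001,0],[0,0,0],[0,0.0005,0],[0,0,0],[0,0,0],[0,0,0],[0,0,0],[0,0,0],[0,0,0],[0,0,0]]' --claw '[-1,-1,-1,-1,-1,-1,-1,-1,-1,-1]'

```text
time: 22.6
eef_pos: [0.537, -0.0492, 0.035]
tool_rot: [0.001, 0.995, 0.098, -0.003]
ft_force: [-10.8, -2.8, 10.1]
width: 0.131
finger_force: 60.0
```

```bash
python3 m.py w7; python3 -c "
from h import *
print(pose()[3]['ft_torque'])"
```

```text
t 22.6 tcp jig [[0.0231 0.0008 0.035 ]] yaw 0.1958 ft [-10.79  -2.81  10.06] w 11.539603419201098 tilt [-0.006  -0.0023 -1.    ]
fence 3993 x [0.0592 0.063  0.0663] y [-0.0388  0.0392] mid 0.0002 slope 0.0001 z 0.06
plate top 2146 x [0.0487 0.0522 0.0562] y [-0.0395  0.039 ] mid -0.0003 slope 0.0001 z 0.0571
rib 466 x [0.036  0.0398 0.0431] y [-0.006   0.0058] mid -0.0001 slope 0.0076 z 0.0619
[-0.53992994  2.0795369   0.00541744]
```

Emit:
apply_moves --linear '[[0,0,0],[0,0,0],[0.007,0,0],[0.007,0,0],[0.006,0,0],[0.005,0,0],[0,0,0],[0,0,0],[0,0,0],[0,0,0]]' --rot '[[0,0.001,0],[0,0.001,0],[0,0.001,0],[0,0,0],[0,0,0],[0,0,0],[0,0,0],[0,0,0],[0,0,0],[0,0,0]]' --claw '[-1,-1,-1,-1,-1,-1,-1,-1,-1,-1]'

```text
time: 23.9
eef_pos: [0.5413, -0.0484, 0.035]
tool_rot: [0.001, 0.995, 0.098, -0.001]
ft_force: [-15.7, -3.8, 14.2]
width: 0.128
finger_force: 60.0
```

```bash
python3 m.py w8; python3 -c "
from h import *
print(pose()[3]['ft_torque'])"
```

```text
t 23.9 tcp jig [[0.0275 0.0008 0.035 ]] yaw 0.1956 ft [-15.72  -3.79  14.25] w 11.246939107202909 tilt [-0.0027 -0.0017 -1.    ]
fence 3989 x [0.0635 0.0674 0.0706] y [-0.0388  0.0394] mid 0.0003 slope -0.0005 z 0.06
plate top 2205 x [0.053  0.0566 0.0605] y [-0.0395  0.039 ] mid -0.0003 slope -0.0002 z 0.0571
rib 471 x [0.0404 0.044  0.0474] y [-0.006   0.0058] mid -0.0001 slope 0.0079 z 0.0619
[-6.39839530e-01  3.20409218e+00 -3.27043426e-04]
```

Emit:
apply_moves --linear '[[0,0,-0.001],[0,0,-0.0007],[0,0,0],[0,0,0],[0,0,0],[0,0,0],[0,0,0],[0,0,0],[0,0,0],[0,0,0]]' --rot '[[0,0.0005,0],[0,0.0004,0],[0,0,0],[0,0,0],[0,0,0],[0,0,0],[0,0,0],[0,0,0],[0,0,0],[0,0,0]]' --claw '[-1,-1,-1,-1,-1,-1,-1,-1,-1,-1]'

```text
time: 25.2
eef_pos: [0.5422, -0.0482, 0.035]
tool_rot: [0.0, 0.995, 0.098, 0.001]
ft_force: [-13.5, -2.9, 9.3]
width: 0.128
finger_force: 60.0
```

```bash
python3 m.py w9; python3 -c "
from h import *
print(pose()[3]['ft_torque'])"
```

```text
t 25.2 tcp jig [[0.0284 0.0008 0.035 ]] yaw 0.1957 ft [-13.48  -2.94   9.31] w 11.222503303392463 tilt [ 1.6e-03 -7.0e-04 -1.0e+00]
fence 4007 x [0.0645 0.0684 0.0715] y [-0.0387  0.0392] mid 0.0002 slope 0.0003 z 0.06
plate top 2259 x [0.0537 0.0575 0.0615] y [-0.0395  0.039 ] mid -0.0002 slope 0.0019 z 0.0571
rib 479 x [0.0409 0.0449 0.0483] y [-0.006   0.0056] mid -0.0002 slope -0.0009 z 0.0617
[-0.72618695  2.84251097  0.05102829]
```

Emit:
apply_moves --linear '[[0.004,0,-0.0005],[0.004,0,0],[0.003,0,0],[0,0,0],[0,0,0],[0,0,0],[0,0,0],[0,0,0],[0,0,0],[0,0,0]]' --rot '[[0,0,0],[0,0,0],[0,0,0],[0,0,0],[0,0,0],[0,0,0],[0,0,0],[0,0,0],[0,0,0],[0,0,0]]' --claw '[-1,-1,-1,-1,-1,-1,-1,-1,-1,-1]'

```text
time: 26.5
eef_pos: [0.5451, -0.0476, 0.035]
tool_rot: [0.0, 0.995, 0.098, 0.0]
ft_force: [-13.7, -3.2, 7.4]
width: 0.131
finger_force: 60.0
```

```bash
python3 m.py w10; python3 - <<'E'
from h import *
im=cv2.imread("pics/w10.png"); cv2.imwrite("pics/w10c.png",cv2.resize(im[60:280,200:480],None,fx=2.7,fy=2.7,interpolation=cv2.INTER_CUBIC))
p=arm.get_image("scene"); w=cloud(p); q=w.reshape(-1,3); k=q[(np.hypot(q[:,0]-.55,q[:,1]+.2)<.03)&(q[:,2]>.004)&(q[:,2]<.11)]; print(len(k),k.max(0))
E
```

```text
t 26.5 tcp jig [[0.0313 0.0008 0.035 ]] yaw 0.1956 ft [-13.69  -3.18   7.45] w 11.537794386602009 tilt [ 8.e-04 -8.e-04 -1.e+00]
fence 3970 x [0.0674 0.0712 0.0744] y [-0.0388  0.0393] mid 0.0002 slope -0.0001 z 0.06
plate top 2263 x [0.0566 0.0604 0.0646] y [-0.0396  0.039 ] mid -0.0003 slope 0.0018 z 0.0571
rib 483 x [0.0439 0.0479 0.0513] y [-0.006   0.0058] mid -0.0001 slope 0.0071 z 0.0618
263 [ 0.56096635 -0.18920234  0.09203887]
```

View pics/w10c.png

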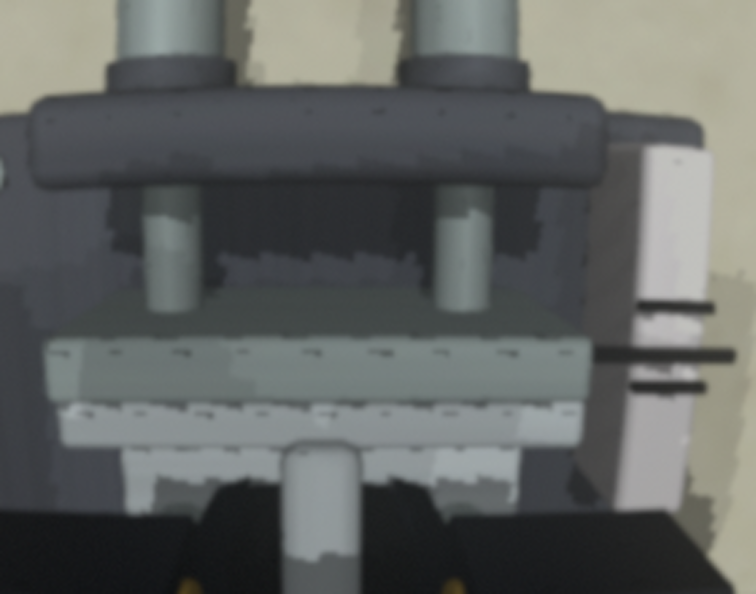

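The pointer, at crop (665,355), stands between the marks at (675,307) and (668,387). Fence travel is about 19 mm, and the bracket is square and flush to about 0.5 mm. The bottle is still standing, so I'll hand in.

```bash
python3 -c "
from h import *
print(arm.job_done())"
```

```text
the job is handed in; nothing more can be done
None
```

The job is handed in: the bottle stands upright on the worktop, clear of the jig. The arm is holding the bracket square against the fence, with its ends flush to about 0.5 mm and its foot pressed on the bed. The fence is pushed back about 19 mm and its pointer stands between the two marks; I did not get a verdict back.

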